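Lower the bench camera on its ratchet stand

TASK

Lower the camera on its ratchet stand to its clip: throw the pawl right up and over so that it rests clear of the toothed wheel, and press the camera carriage down by its round pad, drum turning back, until its pointer is level with the clip on the rod. Then tip the pawl back so that it drops onto the wheel, and press the pad down again, firmly but without ramming it, until you feel the pawl catch and hold. The camera must end level with the clip or at most one tooth (10 mm) below it, pawl fully down; leave the other things on the bench undisturbed.

Things in the scene. Friction and masses are not known exactly. Their poses are not given: they have to be found in the camera images.
- stand: fixed camera stand: dark base plate 150 x 300 x 12 mm, white gear housing (top at z = 58 mm, 94 mm behind the wheel's axle), square column up to z = 300 mm. Origin on the bench, z up. In its frame, in mm: wheel centre (0, 0, 75), axle along x; pawl pivot (0, -58, 117); column (49, 110), 30 wide; rod (49, 160). Placed and turned differently each time.
- pivot (a point): centre of the pawl's pivot pin, which lies along the stand's x. The pawl is a dark steel bar 12 mm thick (along the stand's x) lying on top of the toothed wheel; when down it reaches 64 mm from here towards the stand's +y, where a flat lug stands up
- lug (a point): centre of the pawl's flat thumb lug: 16 mm wide, 12 mm thick along the stand's x, top 14 mm beyond this point, bar's upper face 17 mm below it. With the pawl down it lies at y = +54, z = +30 mm from the pivot. Pinch it from above, fingers closing along the stand's x (over 25 mm free each side); it may turn between the fingers as the pawl swings
- pawl (a joint): pawl angle, rad: 0 = fully down, nose at the foot of a tooth; 0 to 0.25 = nose on a tooth; grows as the lug is lifted and swung over towards the stand's -y (about the stand's +x through the pivot). Past about 1.25 it falls over by itself to a stop at 1.75 and rests there; brought back below 1.15 and let go it drops onto the wheel. About 120 g, swings freely
- drum: the toothed steel wheel (12 teeth, 88 mm across the tips, 10 mm thick) with its aluminium drum in front, in front (-x) of the housing. It is geared to the carriage: one tooth = 10.5 mm of carriage height. It turns back as the carriage goes down. With the pawl down it can only turn the lifting way.
- carriage: white carriage block (50 x 38 x 50 mm) on the column, camera on an arm on its far (+x) side. Slides only up and down. A drag brake holds it where it is left; with the pawl up about 6 N of push moves it down; against the pawl it stops hard. Origin at the block's centre
- pad (a point): centre of the upper face of the round black press pad (34 mm across), on the carriage's arm towards the robot, 74 mm in front of the block; press straight down here. Rides with the carriage.
- pointer (a point): end of the thin dark pointer (20 mm long, 14 mm wide) on the carriage's +y side, at mid thickness (3 mm). Rides with the carriage.
- clip_mark (a point): centre of the small black clip (16 x 16 x 8 mm) fixed on the thin upright rod beside the column: the height wanted for the pointer, some 28 to 60 mm below its start

How it is judged:
By the outcome, as a careful person would: the job done as asked, in the order asked, and still so for the second after the job is handed in, with the robot touching nothing.
It also fails if it takes over 72 s, if anything falls off the work surface, if the arm or the gripper's body presses on something with over 40 N, if the wrist force passes 120 N, or if a joint passes its speed limit or range.

ROBOT

A 6-joint arm with a two-finger parallel gripper is mounted at the origin on the work surface. World frame = base frame: x ahead of the robot, y to its left, z up, the work surface at z = 0. Lengths are in m, angles in rad, forces in N, time in s.
With the tool pointing down it reaches from about 0.25 to 0.775 m from the base axis. Payload 4 kg.
Tool frame: the origin (TCP) lies on the centre line of the jaws, within the pads' length; the fingertips stand 19 mm ahead of it and the grasp point (between the pads) is the TCP; z points along the fingers, y is the direction in which the jaws open and shut (so a half turn about z gives the same grasp; the last joint's range is limited). The gripper opens to 94 mm and grips with 3 to 60 N. Pads are 16 mm wide; open, the fingers measure 119 mm over their backs; the gripper's body (75 mm by 177 mm) begins 78 mm behind the grasp point.
Start: joints at [-1.378, 0.087, 1.371, -0, 1.684, -0.103], TCP at [0.16, -0.526, 0.225] pointing down, gripper open.
Joint ranges: [-3.1, 3.1], [-0.76, 2.03], [0.27, 2.55], [-1.08, 4.22], [0.17, 2.65], [-2.57, 2.57]. Speed limits (rad/s): [2.79, 2.79, 3.14, 3.14, 3.14, 3.14].

INTERFACE

Orientations are given as a unit quaternion [x, y, z, w].
In Python, from cell import movep, movel, movej, open_jaws, gripper_close, hold, inverse_kinematics, grab_frame, get_calibration, MotionError, sign_off, get_t, get_joint_positions, get_joint_velocities, get_joint_efforts, get_tcp_pos, get_orientation, get_force, get_ft_torque, get_gripper_width gives the robot as it stands. Calls block until the motion is done:
- movep(position, orientation): joint-space move of the TCP to a pose.
- movel(position, velocity=0.15, rotation=None, stop_force=None): straight line of the TCP; rotation=None keeps the orientation; velocity is the mean speed in m/s. With stop_force (N) it stops when the force on the tool has changed by that much, and returns True; else False.
- movej(angles): joint-space move.
- open_jaws() and gripper_close(force=None): open the fingers fully, or close them until they stop; force is the grip in N (None keeps the last).
- hold(seconds).
- inverse_kinematics(position, orientation): joint angles nearest the present ones, or None.
- grab_frame(name): name is "scene" or "top"; returns (picture, depth): 480x640x3 uint8, red, green, blue; 480x640 float32, m along the optical axis (not along the pixel's ray), 0 where there is no reading.
- get_calibration(name): a dict with "camera_matrix" (3x3 intrinsics, pixels), "view" (4x4, takes a point from world to camera coordinates). Camera axes: x right, y up, looking along -z (the intrinsics and any distortion apply to the point x, -y, -z); pixel columns grow to the right and rows downward; lengths in m; the calibration is good to about 2 mm. A picture is of the moment at which its call begins. get_calibration takes no time and is no camera call.
A pose or a line that the arm cannot do raises MotionError and nothing moves.
- sign_off(): hands the job in, once; it reports no verdict.
Readings, each from a call of its own:
- get_t(): time.
- get_joint_positions(): joint angles.
- get_joint_velocities(): joint speeds.
- get_joint_efforts(): joint torques, N m.
- get_tcp_pos(): TCP position.
- get_orientation(): TCP orientation.
- get_force(): force on the tool from outside, world axes, zero at the start.
- get_ft_torque(): the same for the moment, N m.
- get_gripper_width(): finger opening in m.
Only numpy, scipy, OpenCV 4.12 (cv2) and the standard library are available. Lean on these libraries where they do the work, as an engineer would, in place of code of your own. Each camera call takes 0.05 s, during which the arm holds its last target. There are 200 camera calls.

## Working session

There is one attempt and no reset: what is moved stays moved. The work goes in short steps, each a Python script; the robot and the scene stay as the last script left them, time stands still between calls to the robot, and variables do not carry over. Pictures are saved under pics/ and viewed, on a budget of 10 in all, crops included, one or two more only if the job needs it, and the job is handed in when it is done.

```bash
ls; mkdir -p pics
python3 - <<'E'
from cell import *
import numpy as np, cv2
for n in("scene","top"):
    p,d=grab_frame(n); c=get_calibration(n)
    cv2.imwrite(f"pics/{n}0.png",p[:,:,::-1]); np.savez(f"{n}0.npz",p=p,d=d)
    V=np.array(c["view"]); print(n,np.round(c["camera_matrix"],1).tolist(),{k:v for k,v in c.items() if k not in("view","camera_matrix")},np.round(V,3).tolist(),"cam",np.round(-V[:3,:3].T@V[:3,3],3),(d>0).mean())
print(get_t(),get_orientation())
E
```

```text
pics
scene [[572.6, 0.0, 319.3], [0.0, 572.6, 240.1], [0.0, 0.0, 1.0]] {} [[-0.027, 0.999, -0.016, -0.068], [-0.803, -0.012, 0.596, 0.315], [0.595, 0.029, 0.803, -1.15], [0.0, 0.0, 0.0, 1.0]] cam [0.935 0.106 0.735] 0.9958528645833333
top [[555.9, 0.0, 315.2], [0.0, 555.9, 235.4], [0.0, 0.0, 1.0]] {} [[-0.002, -1.0, -0.004, 0.062], [0.992, -0.003, 0.126, -0.573], [-0.126, -0.004, 0.992, -0.897], [0.0, 0.0, 0.0, 1.0]] cam [0.455 0.057 0.963] 0.9961295572916666
0.1 [ 9.89086007e-01  1.47335979e-01 -5.04017033e-05 -9.88512502e-04]
```

View pics/scene0.png

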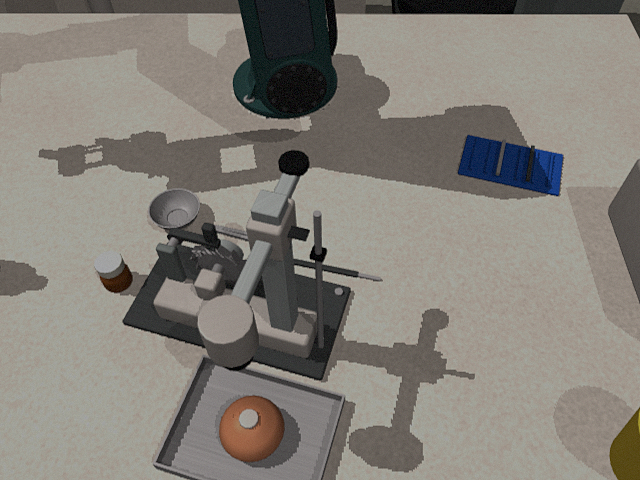

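View pics/top0.png

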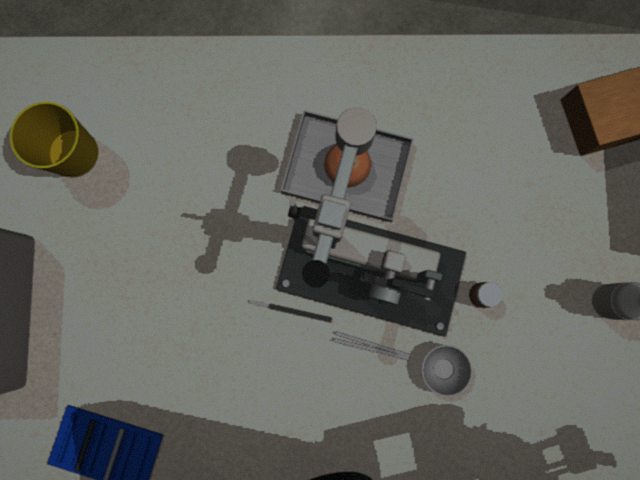

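The scene view shows the pad at (293,162), the pointer near (300,233), the clip at (318,253), the lug near (209,232) and the wheel near (220,250). The top view shows the plate at about (275–465, 205–335), the pad at (316,272) and the pawl pivot near (430,280). Next: enlarged crops, plate yaw and depth points.

```bash
cat > h.py <<'E'
from cell import *
import numpy as np, cv2
def cal(n):
    c=get_calibration(n); return np.array(c["camera_matrix"]),np.array(c["view"])
def ray(n,u,v):
    K,V=cal(n); R=V[:3,:3]; x=np.linalg.inv(K)@[u,v,1]
    return -R.T@V[:3,3], R.T@np.array([x[0],-x[1],-x[2]])
def cloud(n,d):
    K,V=cal(n); v,u=np.mgrid[:480,:640]
    P=np.stack([(u-K[0,2])/K[0,0]*d,-(v-K[1,2])/K[1,1]*d,-d],-1)
    return (P-V[:3,3])@V[:3,:3]
def onz(n,u,v,z):
    o,r=ray(n,u,v); return o+r*(z-o[2])/r[2]
def tri(a,b):
    (o,r),(p,s)=ray("scene",*a),ray("top",*b)
    t=np.linalg.lstsq(np.stack([r,-s],1),p-o,rcond=None)[0]
    A,B=o+t[0]*r,p+t[1]*s; return (A+B)/2,np.linalg.norm(A-B)
E
python3 - <<'E'
from h import *
S=np.load("scene0.npz");T=np.load("top0.npz")
c1=cv2.resize(S["p"][140:380,120:360],(600,600),interpolation=cv2.INTER_CUBIC)
c2=cv2.resize(T["p"][190:350,265:475],(788,600),interpolation=cv2.INTER_CUBIC)
cv2.imwrite("pics/c1.png",c1[:,:,::-1]);cv2.imwrite("pics/c2.png",np.clip(c2[:,:,::-1]*1.6,0,255).astype(np.uint8))
C=cloud("top",T["d"]); p=T["p"].astype(int)
m=(abs(C[...,2]-.012)<.005)&(p.max(2)<75)&(C[...,0]>.3)&(C[...,0]<.65)
n,l,st,ce=cv2.connectedComponentsWithStats(m.astype(np.uint8))
m=np.isin(l,[i for i in range(1,n) if st[i,4]>60])
r=cv2.minAreaRect(C[m][:,:2].astype(np.float32)*1000);print(r,np.round(cv2.boxPoints(r)).tolist(),m.sum())
Cs=cloud("scene",S["d"])
for n,CC,pts in(("scene",Cs,[(293,162),(209,232),(208,240),(318,253),(303,234),(318,215),(272,200)]),("top",C,[(316,272),(332,218),(393,262),(430,280)])):
    for u,v in pts: print(n,u,v,np.round(CC[v,u]*1000))
E
```

```text
((464.99945068359375, 59.517486572265625), (976.8460083007812, 292.4292297363281), 89.38446044921875) [[314.0, -427.0], [606.0, -430.0], [616.0, 546.0], [324.0, 549.0]] 8369
scene 293 162 [499.  58. 287.]
scene 209 232 [496. -56. 157.]
scene 208 240 [495. -61. 138.]
scene 318 253 [585.  87. 239.]
scene 303 234 [577.  71. 262.]
scene 318 215 [582.  88. 300.]
scene 272 200 [564.  41. 300.]
top 316 272 [496.  59. 285.]
top 332 218 [560.  39. 301.]
top 393 262 [523. -62.  91.]
top 430 280 [ 493. -112.  123.]
```

View pics/c1.png

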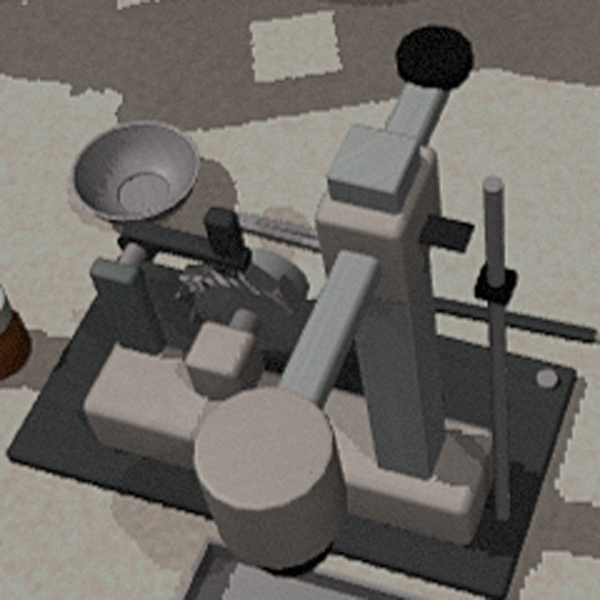

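View pics/c2.png

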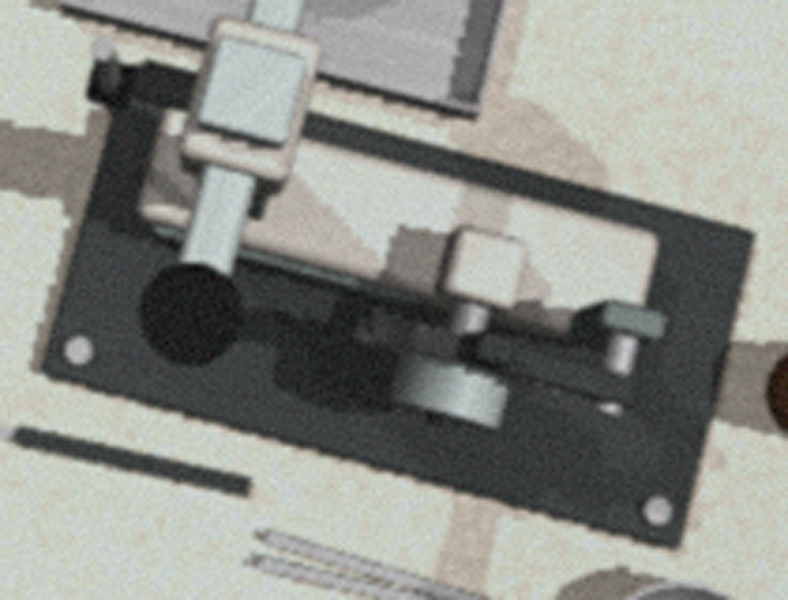

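Crop 1 shows the lug at (222,215), the clip at (495,283) and the pointer at (450,232). Crop 2 shows the plate corners at (42,372), (680,548) and (752,235), the column top at (255,92) and the pad at (190,312). Now I'll fit the stand pose.

```bash
cat > fit.py <<'E'
from h import *
S=np.load("scene0.npz");T=np.load("top0.npz")
f=lambda x,y:(265+(x+.5)*210/788-.5,190+(y+.5)*160/600-.5)
g=lambda x,y:(120+(x+.5)*.4-.5,140+(y+.5)*.4-.5)
c=[onz("top",*f(*q),.012) for q in((42,372),(680,548),(752,235))]
e=c[0]-c[1]; e2=c[2]-c[1]
print("plate",np.round(c,4).tolist(),np.linalg.norm(e[:2]),np.linalg.norm(e2[:2]))
print("yaw",np.arctan2(-e[0],e[1]),np.arctan2(e2[1],e2[0]))
def comp(n,m,seed):
    k,l=cv2.connectedComponents(m.astype(np.uint8)); return l==l[seed[1],seed[0]]
Cs=cloud("scene",S["d"]);Ct=cloud("top",T["d"])
for n,C,p,q in(("scene",Cs,S["p"],(272,200)),("top",Ct,T["p"],(332,215))):
    m=comp(n,(abs(C[...,2]-.300)<.006)&(p.max(2)>80),q); v,u=np.nonzero(m)
    r=cv2.minAreaRect(C[m][:,:2].astype(np.float32)*1000); print(n,"column",r,m.sum())
for n,C,p,q in(("scene",Cs,S["p"],(293,162)),("top",Ct,T["p"],(316,272))):
    m=comp(n,(abs(C[...,2]-.286)<.008)&(p.max(2)<60),q)
    (x,y),r=cv2.minEnclosingCircle(C[m][:,:2].astype(np.float32)*1000);print(n,"pad",x,y,r,np.median(C[m][:,2]),m.sum())
# dark things in scene: clip, pointer, lug
for nm,q in(("clip",(318,253)),("pointer",(300,233)),("lug",(209,232))):
    k=Cs[q[1],q[0]]
    m=comp("scene",(S["p"].max(2)<60)&(np.linalg.norm(Cs-k,axis=2)<.022),q)
    v,u=np.nonzero(m);P=Cs[m];print(nm,m.sum(),(u.min(),u.max(),v.min(),v.max()),np.round(np.percentile(P,[2,50,98],axis=0)*1000,1).tolist())
for a in((222,215),): print("lugtop",onz("scene",*g(*a),.161))
E
python3 fit.py
```

```text
plate [[0.4842, 0.1281, 0.012], [0.4048, -0.1587, 0.012], [0.5458, -0.1961, 0.012]] 0.29765444053011836 0.145879978792265
yaw -0.2700283798376072 -0.25916210629513103
scene column ((567.7105712890625, 38.425010681152344), (29.257902145385742, 30.91288185119629), 74.40621185302734) 667
top column ((566.1804809570312, 39.23027801513672), (29.603605270385742, 29.721323013305664), 74.7063980102539) 581
scene pad 497.14288330078125 57.53269577026367 17.73179054260254 0.2873693783873194 626
top pad 495.213134765625 58.71342468261719 17.28181266784668 0.28658012812166594 590
clip 307012 (np.int64(0), np.int64(639), np.int64(0), np.int64(479)) [[-911.7, -525.4, -377.9], [407.6, 84.7, 0.9], [746.0, 641.1, 277.4]]
pointer 264 (np.int64(287), np.int64(309), np.int64(214), np.int64(242)) [[557.4, 55.4, 248.2], [575.4, 64.1, 262.0], [583.7, 75.4, 267.1]]
lug 237 (np.int64(202), np.int64(216), np.int64(223), np.int64(242)) [[485.7, -65.6, 136.2], [494.5, -57.1, 154.6], [497.8, -50.2, 163.3]]
lugtop [ 0.48914932 -0.05732897  0.161     ]
```

```bash
cat > meas.py <<'E'
from h import *
yaw=-.266; R=np.array([[np.cos(yaw),-np.sin(yaw)],[np.sin(yaw),np.cos(yaw)]])
O=np.array([.5669,.0388])-R@[.049,.110]
def loc(P): return np.concatenate([(P[...,:2]-O)@R,P[...,2:]],-1)*1000
def W(x,y,z): return np.r_[O+R@[x/1000,y/1000],z/1000]
def rep(n,p,d,box,zr=(180,295)):
    L=loc(cloud(n,d)); m=(p.max(2)<60)&(L[...,0]>box[0])&(L[...,0]<box[1])&(L[...,1]>box[2])&(L[...,1]<box[3])&(L[...,2]>zr[0])&(L[...,2]<zr[1])
    return L[m]
if __name__=="__main__":
    S=np.load("scene0.npz");T=np.load("top0.npz")
    print("O",O,"lug",W(0,-4,147),"pivot",W(0,-58,117))
    for n,A in(("scene",S),("top",T)):
        for nm,box in(("clip",(35,62,149,173)),("pointer",(38,60,132,150))):
            Q=rep(n,A["p"],A["d"],box); print(n,nm,len(Q),np.round(np.percentile(Q,[2,25,50,75,98],axis=0),1).tolist(),np.histogram(Q[:,2],np.arange(225,275,2))[0].tolist())
E
python3 meas.py
```

```text
O [ 0.49070716 -0.05445047] lug [ 0.48965566 -0.0583098   0.147     ] pivot [ 0.47546045 -0.11041062  0.117     ]
scene clip 267 [[44.7, 152.8, 184.8], [51.9, 157.5, 231.7], [53.3, 161.6, 235.7], [55.4, 163.5, 237.4], [58.6, 167.3, 287.2]] [0, 0, 6, 8, 33, 85, 24, 3, 2, 3, 2, 2, 3, 0, 1, 3, 1, 2, 2, 0, 2, 3, 1, 4]
scene pointer 183 [[43.1, 132.5, 260.2], [46.9, 136.3, 261.4], [50.4, 140.4, 262.0], [54.1, 144.7, 262.6], [57.3, 148.1, 263.7]] [0, 0, 0, 0, 0, 0, 0, 0, 0, 0, 0, 0, 0, 0, 0, 0, 1, 23, 136, 23, 0, 0, 0, 0]
top clip 148 [[40.4, 152.1, 187.7], [44.0, 155.8, 234.3], [44.9, 157.8, 235.7], [47.9, 161.4, 249.9], [55.2, 167.4, 289.2]] [0, 0, 4, 4, 44, 34, 8, 1, 2, 1, 3, 3, 0, 0, 3, 0, 1, 4, 4, 1, 2, 2, 2, 1]
top pointer 142 [[41.2, 132.4, 258.6], [44.5, 136.4, 260.3], [47.9, 140.7, 261.2], [51.1, 145.0, 262.0], [54.5, 149.0, 263.3]] [0, 0, 0, 0, 0, 0, 0, 0, 0, 0, 0, 0, 0, 0, 0, 0, 10, 57, 69, 6, 0, 0, 0, 0]
```

Stand pose: origin (0.4907, -0.0545), yaw -0.266. The lug prediction agrees with the images. The clip centre is at z≈231.8 mm and the pointer at about 260.2 mm, so the drop is about 28.5 mm. Three teeth come to 31.5 mm. Next I'll throw the pawl over.

```bash
cat >> meas.py <<'E'
a=np.pi/2+yaw; Q=[np.cos(a/2),np.sin(a/2),0,0]
def lug(t,up=0):
    th=np.arctan2(30,54)+t; r=np.hypot(54,30); return W(0,-58+r*np.cos(th),117+r*np.sin(th)+up)
def arc(t0,t1,n,up=2,v=.08):
    for t in np.linspace(t0,t1,n+1)[1:]:
        movel(lug(t,up),velocity=v); print(round(t,2),"F",np.round(get_force(),1),"w",round(get_gripper_width(),4))
def snap(k):
    for n in("scene","top"):
        p,d=grab_frame(n); np.savez(f"{n}{k}.npz",p=p,d=d)
        cv2.imwrite(f"pics/{n}{k}.png",p[:,:,::-1])
E
python3 - <<'E'
from meas import *
p=lug(0); p[2]=.25
print(inverse_kinematics(p,Q)); movep(p,Q); print(get_t(),get_tcp_pos())
print(movel(lug(0,2),velocity=.1,stop_force=6),get_tcp_pos(),get_force())
gripper_close(10); print(get_t(),get_gripper_width(),get_force())
E
```

```text
[-2.33559101e-01 -4.36953015e-02  1.45400070e+00 -4.44089210e-16
  1.73128726e+00  3.24408988e-02]
2.1583 [ 0.48960766 -0.05909801  0.24990462]
False [ 0.49021984 -0.05844862  0.14989315] [0.21945978 0.64448754 0.4774556 ]
4.5417 0.012196559867712028 [-1.54687794  0.44416959  1.3543508 ]
```

Jaw width is 12.2 mm, which matches the lug's thickness. Swinging it over.

Run:
```python
from meas import *
arc(0,1.62,9)
open_jaws(); hold(.3)
p=lug(1.62); p[2]=.26; movel(p,velocity=.2)
movep(W(-60,-170,300),Q); print(get_t()); snap(1); 
A=np.load("scene1.npz")["p"]
cv2.imwrite("pics/s1c.png",cv2.resize(A[140:380,120:360],(600,600),interpolation=cv2.INTER_CUBIC)[:,:,::-1])
```

```text
0.18 F [-3.6  0.6  1.6] w 0.012
0.36 F [-4.1 -0.6  2. ] w 0.0118
0.54 F [-5.4 -0.3  0.9] w 0.012
0.72 F [-4.6  2.   0.7] w 0.012
0.9 F [-5.5  0.8  0.9] w 0.0122
1.08 F [-6.4  1.3  0.6] w 0.0119
1.26 F [-5.5  0.8  1.5] w 0.0117
1.44 F [-5.7  0.1  1.2] w 0.0119
1.62 F [-7.2 -0.1  1.3] w 0.012
9.8667
```

View pics/s1c.png

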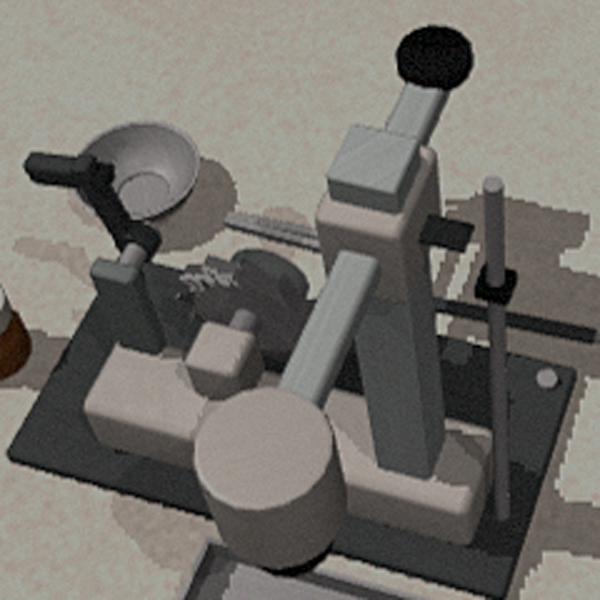

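The pawl rests thrown over (lug at about (60,165) in the crop) and the wheel is clear. Next, press the pad.

Run:
```python
from meas import *
P=np.array([.4962,.0581,0]); at=lambda z:P+[0,0,z]
gripper_close(10); 
movep(at(.36),Q)
f0=get_force(); movel(at(.316),velocity=.1); print("free",f0,get_force())
print(movel(at(.285),velocity=.02,stop_force=3),get_tcp_pos(),get_force(),get_t())
zc=get_tcp_pos()[2]; print("contact tip z",zc-.019)
# pad top at start .287 by depth -> drop of 28.5 mm
print(movel(at(.287+.019-.0285),velocity=.02,stop_force=25),get_tcp_pos(),get_force(),get_t())
snap(2)
movel(at(.33),velocity=.15); movep(W(-60,-170,300),Q)
snap(3); print(get_t())
for n in("scene","top"):
    A=np.load(n+"3.npz"); 
    for nm,b,zr in(("pointer",(40,58,133,149),(215,245)),("clip",(38,60,150,170),(225,245)),("pad",(-37,-13,98,122),(245,275))):
        q=rep(n,A["p"],A["d"],b,zr);print(n,nm,len(q),np.round(np.percentile(q[:,2],[10,50,90]),1))
```

```text
free [ 0.3002048   0.35476011 -0.42878886] [-0.18415527 -0.31886497 -0.14183132]
True [0.49614621 0.05813574 0.30576502] [ 1.04859861 -0.4092062   2.4041403 ] 13.8
contact tip z 0.2867650229730337
False [0.49620309 0.05816902 0.27782783] [-1.03031833 -0.45088658  4.62439105] 15.3417
17.1417
scene pointer 171 [232.3 233.4 234.4]
scene clip 171 [232.8 235.8 237.4]
scene pad 333 [258.  258.9 259.9]
top pointer 127 [230.7 232.4 234.1]
top clip 99 [233.4 235.4 236.9]
top pad 357 [256.4 257.8 259.6]
```

Pointer and clip are level within about 0.5 mm. Now I'll tip the pawl back and let it drop.

Run:
```python
from meas import *
open_jaws()
p=lug(1.75); p[2]=.26; movep(p,Q)
print(movel(lug(1.75,2),velocity=.1,stop_force=6),get_force())
gripper_close(10); print(get_gripper_width(),get_t())
if .009<get_gripper_width()<.015:
    arc(1.75,.5,7)
    open_jaws(); hold(.4)
    p=lug(.5);p[2]=.26; movel(p,velocity=.2); movep(W(-60,-170,300),Q)
snap(4);print(get_t())
A=np.load("scene4.npz")["p"]
cv2.imwrite("pics/s4c.png",cv2.resize(A[140:380,120:360],(600,600),interpolation=cv2.INTER_CUBIC)[:,:,::-1])
```

```text
False [0.29362656 0.51266508 0.0047399 ]
0.012084079441306282 21.3917
1.57 F [-4.9  1.4  1.7] w 0.0121
1.39 F [-4.9  1.6  0.9] w 0.0121
1.21 F [-5.1  2.3 -0.4] w 0.0116
1.04 F [-4.9  2.3 -0.7] w 0.0123
0.86 F [-4.5  1.8 -0.8] w 0.012
0.68 F [-6.   2.4 -0.3] w 0.0121
0.5 F [-5.5  1.4 -0.1] w 0.0118
26.5167
```

View pics/s4c.png

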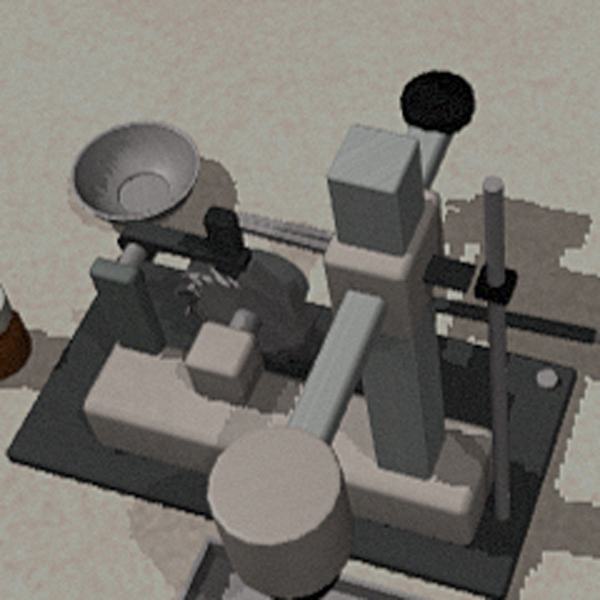

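The pawl is back on the wheel, with the lug at about (222,215) in the crop. Now I'll press until it catches.

Run:
```python
from meas import *
P=np.array([.4962,.0581,0]); at=lambda z:P+[0,0,z]
gripper_close(10); movep(at(.33),Q); movel(at(.286),velocity=.1)
print(movel(at(.272),velocity=.012,stop_force=3),get_tcp_pos()[2],get_force())
hit=movel(at(.2645),velocity=.01,stop_force=20)
print(hit,get_tcp_pos()[2],get_force(),get_t())
hold(.3); print(get_tcp_pos()[2],get_force())
movel(at(.33),velocity=.1); movep(W(-60,-170,300),Q)
snap(5); print(get_t())
for n in("scene","top"):
    A=np.load(n+"5.npz"); 
    for nm,b,zr in(("pointer",(40,58,133,149),(212,245)),("clip",(38,60,150,170),(225,245)),("pad",(-37,-13,98,122),(240,275))):
        q=rep(n,A["p"],A["d"],b,zr);print(n,nm,len(q),np.round(np.percentile(q[:,2],[10,50,90]),1))
    for k in(0,4,5):
        A=np.load(f"{n}{k}.npz");q=rep(n,A["p"],A["d"],(-9,9,-20,12),(135,175));print(n,k,"lug",len(q),np.round(np.percentile(q,[5,50,97],axis=0),1).tolist())
A=np.load("scene5.npz")["p"]
cv2.imwrite("pics/s5.png",A[:,:,::-1])
```

```text
True 0.2772959950566297 [0.50043553 0.09082999 2.66216379]
True 0.2742685658008722 [-0.79611637  0.3078465   2.87476337] 31.175
0.2742889715964454 [-0.35418674  0.76804669  3.20854679]
33.3833
scene pointer 163 [229.  230.  231.1]
scene clip 170 [232.9 235.8 237.7]
scene pad 328 [254.5 255.6 256.7]
scene 0 lug 239 [[-3.0, -9.8, 137.7], [4.8, -1.3, 154.2], [7.0, 4.3, 163.0]]
scene 4 lug 243 [[-2.4, -10.0, 137.4], [5.1, -1.4, 154.2], [7.2, 4.0, 163.2]]
scene 5 lug 242 [[-2.7, -9.5, 137.3], [4.9, -1.2, 154.3], [7.4, 4.1, 162.7]]
top pointer 125 [227.1 229.  230.4]
top clip 97 [233.3 235.3 237.4]
top pad 355 [253.  254.7 256.3]
top 0 lug 109 [[-7.4, -9.7, 141.9], [-2.2, -2.0, 159.6], [3.7, 4.5, 162.9]]
top 4 lug 107 [[-7.4, -10.1, 142.4], [-2.2, -2.1, 159.8], [3.8, 4.2, 162.6]]
top 5 lug 106 [[-7.4, -9.8, 143.7], [-2.2, -2.0, 159.4], [3.9, 4.6, 162.3]]
```

View pics/s5.png

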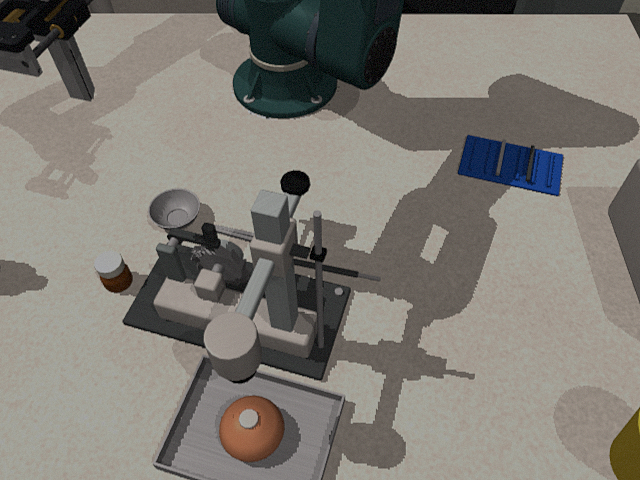

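It caught after about 3 mm more (31.6 mm in total, three teeth), and the lug is back in its starting pose. I'll press once more to confirm it holds, then hand in.

Run:
```python
from meas import *
P=np.array([.4962,.0581,0]); at=lambda z:P+[0,0,z]
movep(at(.33),Q); movel(at(.279),velocity=.1)
print(movel(at(.2705),velocity=.01,stop_force=25),get_tcp_pos()[2],get_force())
movel(at(.33),velocity=.1); movep(W(-60,-170,300),Q); hold(.3)
snap(6); print(get_t())
for n in("scene","top"):
    A=np.load(n+"6.npz")
    for nm,b,zr in(("pointer",(40,58,133,149),(212,245)),("pad",(-37,-13,98,122),(240,275)),("lug",(-9,9,-20,12),(135,175))):
        q=rep(n,A["p"],A["d"],b,zr);print(n,nm,len(q),np.round(np.percentile(q[:,2],[10,50,97]),1))
sign_off()
```

```text
False 0.2742007715946027 [-4.27177115 -0.51554483 11.53407153]
38.3833
scene pointer 168 [229.1 230.1 231.7]
scene pad 326 [254.6 255.6 257.3]
scene lug 243 [139.5 154.  162.6]
top pointer 126 [227.3 229.  231.1]
top pad 352 [253.1 254.6 257. ]
top lug 108 [146.1 159.6 162.9]
the job is handed in; nothing more can be done
```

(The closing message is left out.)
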